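# Find the high spot of an inking roller in V-blocks with a plunger indicator

### The arm

A 6-joint arm with a two-finger parallel gripper is mounted at the origin on the work surface. World frame = base frame: x ahead of the robot, y to its left, z up, the work surface at z = 0. Lengths are in m, angles in rad, forces in N, time in s.
With the tool pointing down it reaches from about 0.35 to 0.775 m from the base axis. Payload 5.5 kg.
Tool frame: the origin (TCP) lies at the very end of the fingers, on their centre line; the grasp point (between the pads) lies 19 mm behind it; z points along the fingers, y is the direction in which the jaws open and shut (so a half turn about z gives the same grasp; the last joint's range is limited). The gripper opens to 85 mm and grips with 20 to 120 N. Pads are 22 mm wide; open, the fingers measure 114 mm over their backs; the gripper's body (76 mm by 85 mm) begins 54 mm behind the grasp point. The pads swing forward as they close: fully open they stand 13 mm farther back than shut.
Start: joints at [1.046, 0.313, 0.046, 1.304, 0, 1.431], TCP at [0.216, 0.533, 0.231] pointing down, gripper open.
Joint ranges: [-2.76, 2.76], [-0.86, 1.69], [-1.03, 1.26], [-2.2, 2.34], [-1.47, 1.5], [-3.14, 3.14]. Speed limits (rad/s): [2.57, 2.57, 3.14, 3.14, 3.14, 3.14].

### API

Orientations are given as a unit quaternion [w, x, y, z].
In Python, from workcell import get_state, imaging, env, spotter gives the robot as it stands.
- The arm moves only by the tool play_rows, never from a script. Its argument "moves" is a list of rows, each an object with "claw": the finger opening in cm, from 0 to 8.54; "delta_pos": the shift along the tool's x, y, z in cm, a list of three; "twist": the turn about the tool's z in degrees. A call has 1 to 12 rows; each row is the pose to reach, as a shift and turn from the pose commanded when the call began, along the tool's axes at that moment; what a row does not reach only later rows make up. A row lasts 1/8 s, in which the tool goes at most 62.5 mm and 10.7 degrees, less where a joint would pass 70% of its speed; a pose out of reach is approached as far as the arm can. A call with a gripper value outside its range is refused whole. The fingers move at their own pace and stop on an object; "force" is the grip in N (left out, the last holds). Time passes only in rows, so rows that repeat a pose let the fingers close. It gives the time, the measured TCP pose, the force and the opening at its end, in the units of the state.
- get_state(): the state, without advancing time (a new reading comes with each control period).
- imaging.read_camera(name): name is "side" or "top"; returns the picture (384x512x3 uint8, red, green, blue); there is no depth.
- imaging.camera_info(name): a dict with "fx", "fy", "cx", "cy" (pixels), "world_to_cam" (4x4, takes a point from world to camera coordinates). Camera axes: x right, y down, z forward; pixel columns grow to the right and rows downward; lengths in m; the calibration is good to about 2 mm. A picture is of the moment at which its call begins. camera_info takes no time and is no camera call.
- env.hand_in(): hands the job in, once; it reports no verdict.
Trained networks look in the newest picture that a camera, given by its name, has taken for a name from the list of things; names that differ only in an ending like _2 or _b are one class to them, and where a whole thing is asked for, a point or a joint stands for the part that bears it (a point fixed in the world has none). Each returns a list of dicts, best first, with "conf" (0 to 1); they miss things now and then, are a little off and sometimes report something else, mostly with a low value. They report only what shows in the picture. A call takes as long as a camera call. They do not tell look-alikes from the thing itself.
- spotter.spot_in(camera, query): "extent" ([left, top, right, bottom] in pixels, round what is visible of it).
The state is a dict: "clock": time; "joint_pos": joint angles; "qvel": joint speeds; "tau": joint torques, N m; "tcp_pos": TCP position; "orientation": TCP orientation; "wrist_force": force on the tool from outside, world axes, zero at the start; "ft_torque": the same for the moment, N m; "finger_gap": finger opening in m.
Only numpy, scipy, OpenCV 4.12 (cv2) and the standard library are available. Lean on these libraries where they do the work, as an engineer would, in place of code of your own. Each camera call takes 0.05 s, during which the arm holds its last target. There are 200 camera calls.

### The job

Check the inking roller for runout: press the indicator head gently down by its knob until the plunger bears on the rubber and the needle has gone about half a turn round the dial. Then turn the roller where it lies in the V-blocks by pushing the spokes of its star handwheel, find its high spot from the needle (its furthest reading in a whole turn) and leave the roller at rest with the high spot right under the plunger. Do not ram the plunger solid, force the handwheel, lift the roller out of the V-blocks or disturb the other things.

Things in the scene. Friction and masses are not known exactly. Their poses are not given: they have to be found in the camera images.
- rig: Fixed grey base plate 200 x 270 x 12 mm with two steel V-blocks and a column. Origin on the table, under the plunger and the roller's middle; z up, y along the roller to the handwheel, x to the column. V-blocks at y = -66 and 66 (16 thick, 66 wide, tops at z 90) carry the roller axis at x 0, z 84.7. Column 18 mm dia at x 90, y -35, top z 237.
- head: Indicator head. Origin: middle of the flat top of its black press knob (24 mm dia, 34 tall, at rig x 0, y -65); z 226 at the top of its travel, 0 to 8 lower at the start. Axes as the rig's. It slides straight down, 35 mm in all, under a push of 4 to 9 N and stays where left. Its 58 mm dial faces up, centred over the plunger (65 mm from the knob in y), rim 14 mm below the knob's top.
- plunger: Sprung steel plunger under the dial at rig x 0, y 0: 6 mm rod, 8 mm ball tip. Origin: lowest point of the tip, 104.5 mm below the knob's top while free. It yields upwards into the head by 15 mm, its spring growing from 0.8 to 2 N; beyond that it is solid.
- needle (a joint): Angle of the dial's black needle, rad: 0 with the plunger free, growing clockwise seen from above by 0.4189 rad for each mm the plunger is pushed in, one whole turn for its full 15 mm. At 0 it points to the broad zero mark on the column's side (rig +x); a tick every mm, a longer one every 5 mm.
- roller: Loose inking roller, 0.7 to 1 kg; its 18 mm steel spindle, 204 long, lies in the V-blocks. Origin on the axis midway between them, y to the handwheel. Friction holds it as left. Its rubber sleeve, 48 dia, 88 long, sits 2.5 mm off-centre towards a hidden side not told by any pose: in a turn its top goes from z 106.1 to 111.1 and the needle swings 5 mm (2.1 rad), as a cosine.
- wheel_hub (a point): Centre of the star handwheel fixed on the roller's end, on the axis, rig y 107, z 84.7. Hub 32 mm dia, 22 long; four round spokes 8 mm thick at right angles, their ends 50 mm from the axis. y along the axis away from the rubber; x, z and their opposites point along the spokes. A fingertip let down between two spokes turns the roller by pushing a spoke sideways with about 1 N; spokes, spindle and tip are slick.
- collar: Bystander: steel shaft collar, 26 mm dia, 12 mm high, lying on the rig's base plate. Origin at the middle of its underside.
- gauge_block: Bystander: steel block 30 x 12 x 20 mm on the rig's base plate. Origin at the middle of its underside.
- ink_can: Bystander: closed steel ink can, 80 mm dia, 75 mm high, on the table. Origin at the middle of its underside.
- palette_knife: Bystander: ink knife lying on the table.
- tape_roll: Bystander: roll of card tape, 100 mm dia, 25 mm high, lying on the table. Origin at the middle of its underside.
- plumb_weight: Bystander: brass weight with a neck, 60 mm dia, 55 mm high, on the table. Origin at the middle of its underside.
- medium_jar: Bystander: closed glass jar, 60 mm dia, 85 mm high, on the table. Origin at the middle of its underside.
Not all that is in view belongs to the job. What is shaped like the roller but white is not meant.

How it is judged:
On the way:
1. the plunger is pressed onto the roller with the needle about half way round (5.5 to 9.5 mm) (value of joint needle between 2.30383 and 3.97935 rad and contact force between plunger and roller above 0.3 N), for 0.2 s.
At the end, for the whole second after the job is handed in: The roller rests in both V-blocks, within 4 mm of where it lay, its high spot under the plunger: the tip bears on the rubber within 0.3 mm of the greatest height the sleeve lifts it to (111.1 mm above the table; about 28 degrees of turn either way), the needle between 5 and 14.8 mm (z of plunger in the frame of rig above 0.1108 m and contact force between plunger and roller above 0.3 N and value of joint needle between 2.0944 and 6.19941 rad and distance of roller from where it was at the start of the episode below 0.004 m and angular speed of roller below 0.1 rad/s); the robot touches nothing.
It fails at once if the plunger is rammed solid (over 10 N on the roller) (contact force between plunger and roller above 10 N).
It fails at once if the handwheel or roller is forced (over 20 N from the fingers) (contact force between the fingers and roller above 20 N).
It fails at once if the head is pushed hard (over 30 N) (contact force between the fingers and head above 30 N).
It fails at once if the roller is lifted or pushed out of the V-blocks (moved over 8 mm) (distance of roller from where it was at the start of the episode above 0.008 m).
It fails at once if a bystander is disturbed (moved over 30 mm) (distance of any of collar, gauge_block, ink_can, palette_knife, tape_roll, plumb_weight, medium_jar from where it was at the start of the episode above 0.03 m).
It also fails if it takes over 72 s, if anything falls off the work surface, if the arm or the gripper's body presses on something with over 40 N, if the wrist force passes 120 N, or if a joint passes its speed limit or range.

## Working session

There is one attempt and no reset: what is moved stays moved. The work goes in short steps, Python scripts to look and compute and a tool call to move; the robot and the scene stay as the last step left them, time stands still between calls to the robot, and variables do not carry over. Pictures are saved under pics/ and viewed, about 8 in all and at most 12, crops included, and the job is handed in when it is done.

Besides the shell and the picture viewer there is one more tool, called after "Emit:" in YAML: its name, and indented under it one key for each argument. play_rows: Moves the arm, as the interface text tells. Its arguments: {"type":"object","properties":{"moves":{"type":"array"},"force":{"type":"number"}},"required":["moves"]}

```bash
mkdir -p pics; ls
python3 - <<'E'
from workcell import get_state, imaging, env, spotter
import cv2, numpy as np
for c in ("top","side"):
    im=imaging.read_camera(c); cv2.imwrite(f"pics/{c}0.png",im[:,:,::-1])
    i=imaging.camera_info(c); print(c,i["fx"],i["fy"],i["cx"],i["cy"]); print(np.round(i["world_to_cam"],4).tolist())
    for q in ("rig","head","roller","wheel_hub","plunger"):
        print(q,[(np.round(d["extent"]).tolist(),round(d["conf"],2)) for d in spotter.spot_in(c,q)][:3])
s=get_state();print(s)
a=cv2.imread("pics/top0.png")
E
```

```text
pics
top 495.0609266940227 495.0609266940227 247.06220959353846 188.96561187602393
[[0.0615, -0.9981, 0.0021, 0.0053], [-0.9763, -0.0606, -0.2077, 0.5006], [0.2075, 0.0107, -0.9782, 1.5449], [0.0, 0.0, 0.0, 1.0]]
rig [([241.0, 128.0, 330.0, 203.0], 0.61), ([257.0, 150.0, 266.0, 174.0], 0.46)]
head [([286.0, 128.0, 324.0, 168.0], 0.97)]
roller [([256.0, 150.0, 322.0, 180.0], 0.78), ([277.0, 234.0, 333.0, 274.0], 0.61), ([109.0, 185.0, 181.0, 240.0], 0.4)]
wheel_hub [([281.0, 228.0, 294.0, 244.0], 0.71), ([257.0, 150.0, 267.0, 169.0], 0.46)]
plunger []
side 466.9750024466223 466.9750024466223 252.79124035152816 186.87122979379828
[[0.9719, -0.2353, -0.0006, -0.4269], [-0.1639, -0.6753, -0.7191, 0.1968], [0.1688, 0.699, -0.6949, 1.6244], [0.0, 0.0, 0.0, 1.0]]
rig [([266.0, 186.0, 336.0, 262.0], 0.69), ([292.0, 188.0, 335.0, 215.0], 0.25)]
head [([291.0, 187.0, 336.0, 216.0], 0.98)]
roller [([282.0, 193.0, 304.0, 241.0], 0.8), ([210.0, 228.0, 240.0, 286.0], 0.8)]
wheel_hub [([224.0, 230.0, 239.0, 239.0], 0.47), ([277.0, 236.0, 283.0, 241.0], 0.38)]
plunger []
{'clock': 0.6, 'joint_pos': array([1.04639053e+00, 3.13165015e-01, 4.60913943e-02, 1.30357893e+00,
       3.19414957e-06, 1.43119703e+00]), 'qvel': array([-0.00035224, -0.00058299, -0.00046092,  0.00038215, -0.00155922,
        0.00059401]), 'tau': array([-1.14731643e-03, -4.80154145e+01,  2.98662561e+01,  4.78657475e-04,
       -9.44292469e-05, -2.82886717e-06]), 'tcp_pos': array([0.21587425, 0.53298791, 0.23133958]), 'orientation': array([2.19206716e-05, 1.91218350e-01, 9.81547522e-01, 6.84816413e-05]), 'wrist_force': array([-0.8868594 ,  0.34554885, -0.89347614]), 'ft_torque': array([-0.03161604, -0.03370136, -0.05971358]), 'finger_gap': 0.08529333328452002}
```

Run:
```python
import cv2
a=cv2.imread("pics/top0.png")[110:290,220:350]; b=cv2.imread("pics/side0.png")[170:300,200:350]
a=cv2.resize(a,(433,600),interpolation=cv2.INTER_CUBIC)
b=cv2.resize(b,(366,317),interpolation=cv2.INTER_CUBIC); b=cv2.copyMakeBorder(b,0,283,0,0,cv2.BORDER_CONSTANT)
cv2.imwrite("pics/c1.png",cv2.hconcat([a,b]))
```

```text
(no output)
```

View pics/c1.png

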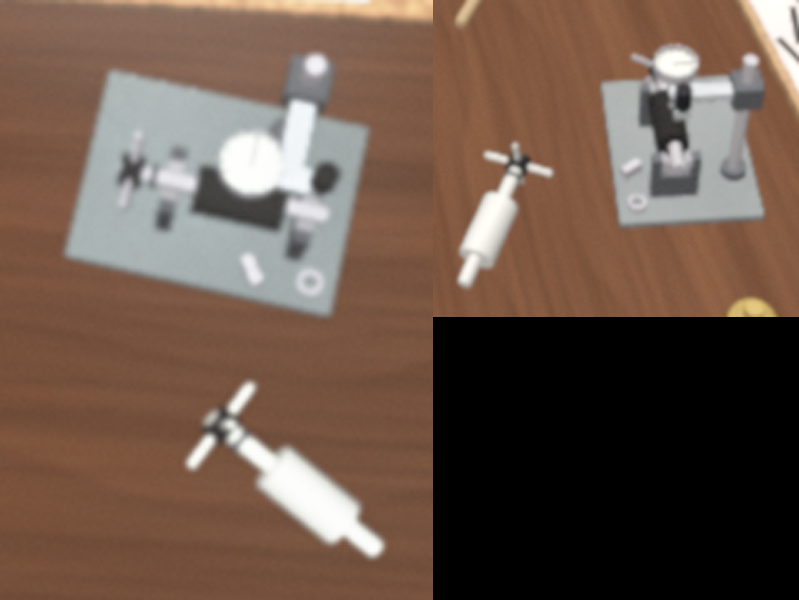

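View pics/top0.png

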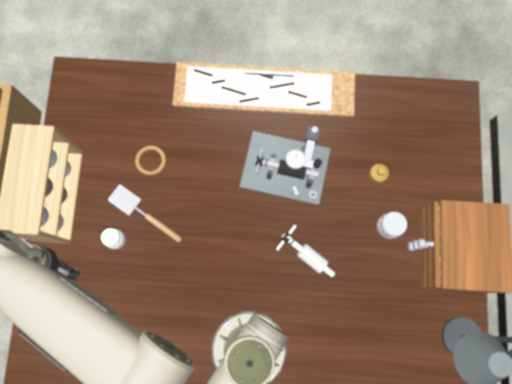

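```bash
cat > h.py <<'E'
import numpy as np, cv2
from workcell import get_state, imaging, env, spotter
def proj(c,P):
    i=imaging.camera_info(c); q=np.atleast_2d(P)@i["world_to_cam"][:3,:3].T+i["world_to_cam"][:3,3]
    return np.c_[i["fx"]*q[:,0]/q[:,2]+i["cx"], i["fy"]*q[:,1]/q[:,2]+i["cy"]]
def r2w(p,P):
    P=np.atleast_2d(P).astype(float); c,s=np.cos(p[2]),np.sin(p[2])
    return np.c_[p[0]+c*P[:,0]-s*P[:,1], p[1]+s*P[:,0]+c*P[:,1], P[:,2]]
E
python3 - <<'E'
from h import *
from scipy.optimize import least_squares
T=np.array([(314.8,129.5),(295.6,158.9),(317.5,163.4),(259.3,161)])
S=np.array([(329.9,195.4),(299.6,195.4),(302.5,209.8)])
C=np.array([(108,70),(368,127),(330,316),(65,257)])/3.33+[220,110]
def res(p):
    h=p[3]
    PT=r2w(p,[(.09,-.035,.237),(0,0,.212-h),(0,-.065,.226-h),(0,.107,.0847)])
    ox,oy=p[4],p[5]
    PC=r2w(p,[(ox+.1,oy+.135,.012),(ox+.1,oy-.135,.012),(ox-.1,oy-.135,.012),(ox-.1,oy+.135,.012)])
    return np.r_[(proj("top",PT)-T).ravel(),(proj("side",PT[:3])-S).ravel(),(proj("top",PC)-C).ravel(),p[4]*20,p[5]*20,(h-.004)*200]
r=least_squares(res,[.6,-.1,0,.004,0,0]); print(r.x); print(np.round(r.fun,1))
E
```

```text
[ 0.56742134 -0.10425644 -0.16557808  0.01191499  0.0186149   0.02114427]
[ 0.4 -0.2  0.3  0.1  0.6 -0.8  0.3  0.4 -0.1 -1.  -0.7  0.9 -0.3 -1.9
  0.2 -0.1  0.2  0.  -0.   0.2 -0.4 -0.2  0.4  0.4  1.6]
```

Emit:
play_rows:
  moves:
    - {"claw": 0, "delta_pos": [0, 0, -6], "twist": 0}
    - {"claw": 0, "delta_pos": [-10, -9, -6], "twist": -6}
    - {"claw": 0, "delta_pos": [-58, -52, -6], "twist": -12.5}
    - {"claw": 0, "delta_pos": [-58, -52, -6], "twist": -12.5}
    - {"claw": 0, "delta_pos": [-58, -52, -6], "twist": -12.5}
    - {"claw": 0, "delta_pos": [-58, -52, -6], "twist": -12.5}
    - {"claw": 0, "delta_pos": [-58, -52, -6], "twist": -12.5}
    - {"claw": 0, "delta_pos": [-58, -52, -6], "twist": -12.5}
    - {"claw": 0, "delta_pos": [-58, -52, -6], "twist": -12.5}
    - {"claw": 0, "delta_pos": [-58, -52, -6], "twist": -12.5}
    - {"claw": 0, "delta_pos": [-58, -52, -6], "twist": -12.5}
    - {"claw": 0, "delta_pos": [-58, -52, -6], "twist": -12.5}

```text
clock: 2.1
tcp_pos: [0.5187, -0.0866, 0.2916]
orientation: [0.001, 0.083, 0.997, 0.0]
wrist_force: [1.8, -0.2, -0.0]
finger_gap: -0.0001
```

Emit:
play_rows:
  moves:
    - {"claw": 0, "delta_pos": [0, 0, 0], "twist": 0}
    - {"claw": 0, "delta_pos": [0, 0, 0], "twist": 0}

```text
clock: 2.35
tcp_pos: [0.5176, -0.0845, 0.291]
orientation: [-0.001, 0.084, 0.996, 0.0]
wrist_force: [0.6, -0.5, 1.0]
finger_gap: 0.0002
```

Run:
```python
from h import *
s=get_state(); print(s["tcp_pos"],s["orientation"],s["wrist_force"])
from scipy.spatial.transform import Rotation as R
q=s["orientation"];M=R.from_quat([q[1],q[2],q[3],q[0]]).as_matrix();print(M.round(3))
p=[.5674,-.1043,-.1656]
k=r2w(p,[0,-.065,.226])[0]; print(k,(k-s["tcp_pos"])@M)
im=imaging.read_camera("side"); cv2.imwrite("pics/s1.png",cv2.resize(im[140:260,220:380,::-1],(800,600),interpolation=cv2.INTER_CUBIC))
```

```text
[ 0.51764457 -0.08452305  0.29099948] [-5.11903312e-04  8.36507909e-02  9.96494940e-01  3.41974366e-04] [ 0.63270169 -0.4519418   1.03339223]
[[-0.986  0.167 -0.001]
 [ 0.167  0.986  0.001]
 [ 0.001  0.001 -1.   ]]
[ 0.55668513 -0.16841078  0.226     ] [-0.05254953 -0.07624377  0.06489748]
```

View pics/s1.png

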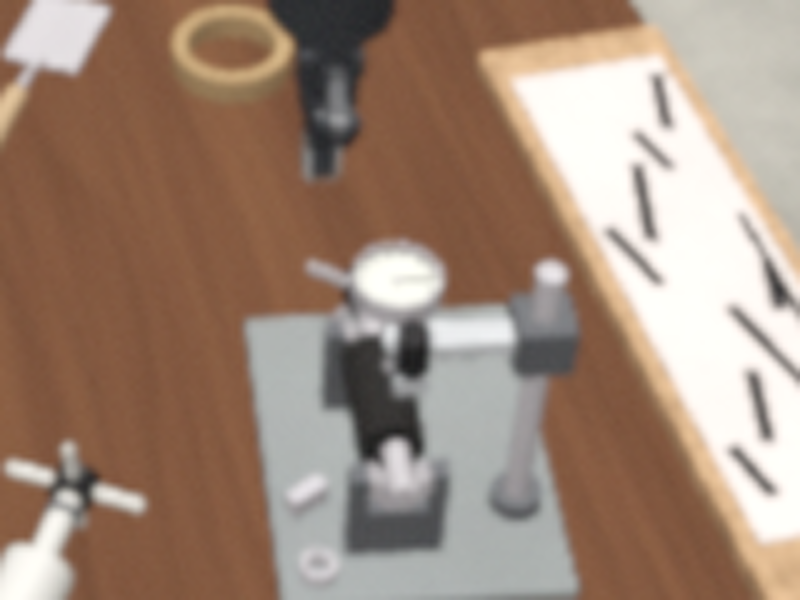

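Run:
```python
from h import *
from scipy.optimize import least_squares
T=np.array([(314.8,129.5),(295.6,158.9),(317.5,163.0),(259.3,161)])
S=np.array([(330.2,194),(299.6,195.6),(302.4,206)])
C=np.array([(108,70),(368,127),(330,316),(65,257)])/3.33+[220,110]
def res(p):
    h=p[3]
    PT=r2w(p,[(.09,-.035,.237),(0,0,.212-h),(0,-.065,.226-h),(0,.107,.0847)])
    PC=r2w(p,[(p[4]+.1,p[5]+.135,.012),(p[4]+.1,p[5]-.135,.012),(p[4]-.1,p[5]-.135,.012),(p[4]-.1,p[5]+.135,.012)])
    return np.r_[(proj("top",PT)-T).ravel(),(proj("side",PT[:3])-S).ravel(),(proj("top",PC)-C).ravel()]
r=least_squares(res,[.567,-.1,-.16,.004,0,0]); print(r.x); print(np.round(r.fun,1))
s=get_state();M=np.array([[-.986,.167,0],[.167,.986,0],[0,0,-1]])
print((r2w(r.x,[0,-.065,.226])-s["tcp_pos"])@M)
```

```text
[ 0.56770428 -0.10284016 -0.16476603  0.00861351  0.01860682  0.01970925]
[-0.1 -0.3 -0.  -0.3  0.3 -0.8 -0.1  0.3 -0.4  0.  -0.7 -0.4 -0.1  0.8
  0.2 -0.1  0.2  0.   0.   0.2 -0.3 -0.1]
[[-0.05287975 -0.07535374  0.06528377]]
```

Emit:
play_rows:
  moves:
    - {"claw": 0, "delta_pos": [-5.3, -7.6, 1], "twist": 0}
    - {"claw": 0, "delta_pos": [-5.3, -7.6, 1], "twist": 0}
    - {"claw": 0, "delta_pos": [-5.3, -7.6, 4], "twist": 0}
    - {"claw": 0, "delta_pos": [-5.3, -7.6, 6.2], "twist": 0}
    - {"claw": 0, "delta_pos": [-5.3, -7.6, 6.2], "twist": 0}
    - {"claw": 0, "delta_pos": [-5.3, -7.6, 6.2], "twist": 0}

```text
clock: 3.15
tcp_pos: [0.558, -0.1673, 0.2307]
orientation: [0.001, 0.082, 0.997, -0.0]
wrist_force: [-0.3, 0.7, -0.1]
finger_gap: -0.0001
```

Run:
```python
from h import *
s=get_state(); print(s["tcp_pos"],s["wrist_force"])
for c,(y,x) in (("side",(140,220)),("top",(110,230))):
    im=imaging.read_camera(c); cv2.imwrite(f"pics/{c}2.png",cv2.resize(im[y:y+120,x:x+100,::-1],(400,480),interpolation=cv2.INTER_CUBIC))
cv2.imwrite("pics/c2.png",cv2.hconcat([cv2.imread("pics/side2.png"),cv2.imread("pics/top2.png")]))
```

```text
[ 0.55800122 -0.16727265  0.23066454] [-0.29636502  0.65889534 -0.08629661]
```

View pics/c2.png

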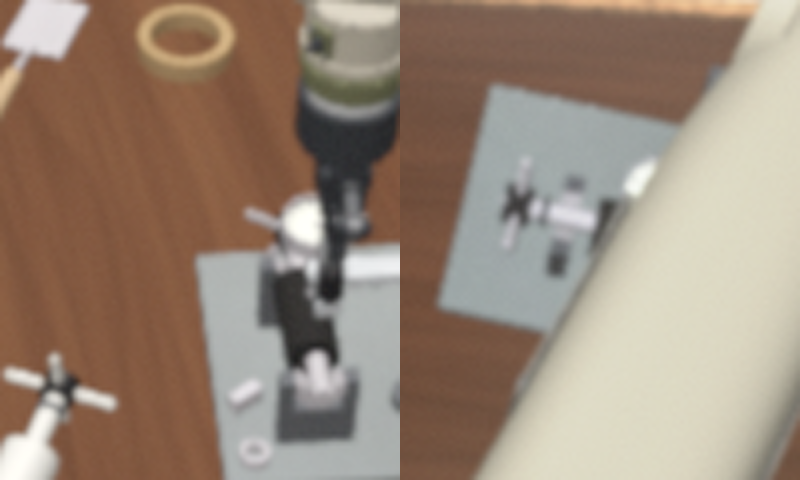

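Emit:
play_rows:
  moves:
    - {"claw": 0, "delta_pos": [0, 0, 0.4], "twist": 0}
    - {"claw": 0, "delta_pos": [0, 0, 0.8], "twist": 0}
    - {"claw": 0, "delta_pos": [0, 0, 1.0], "twist": 0}
    - {"claw": 0, "delta_pos": [0, 0, 1.2], "twist": 0}
    - {"claw": 0, "delta_pos": [0, 0, 1.4], "twist": 0}
    - {"claw": 0, "delta_pos": [0, 0, 1.6], "twist": 0}
    - {"claw": 0, "delta_pos": [0, 0, 1.7], "twist": 0}
    - {"claw": 0, "delta_pos": [0, 0, 1.7], "twist": 0}

```text
clock: 4.25
tcp_pos: [0.5578, -0.1683, 0.2122]
orientation: [0.0, 0.083, 0.997, 0.0]
wrist_force: [-0.5, -0.0, 3.6]
finger_gap: 0.0002
```

Emit:
play_rows:
  moves:
    - {"claw": 0, "delta_pos": [0, 0, 0.15], "twist": 0}
    - {"claw": 0, "delta_pos": [0, 0, 0.3], "twist": 0}
    - {"claw": 0, "delta_pos": [0, 0, 0.45], "twist": 0}
    - {"claw": 0, "delta_pos": [0, 0, 0.6], "twist": 0}
    - {"claw": 0, "delta_pos": [0, 0, 0.7], "twist": 0}
    - {"claw": 0, "delta_pos": [0, 0, 0.7], "twist": 0}
    - {"claw": 0, "delta_pos": [0, 0, 0.7], "twist": 0}

```text
clock: 5.12
tcp_pos: [0.5578, -0.1683, 0.2054]
orientation: [0.0, 0.083, 0.997, -0.0]
wrist_force: [-0.4, 0.3, 5.1]
finger_gap: 0.0001
```

Emit:
play_rows:
  moves:
    - {"claw": 0, "delta_pos": [0, 0, -2], "twist": 0}
    - {"claw": 0, "delta_pos": [0, 0, -6], "twist": 0}
    - {"claw": 0, "delta_pos": [0, 6, -6], "twist": 0}
    - {"claw": 0, "delta_pos": [0, 12, -6], "twist": 0}
    - {"claw": 0, "delta_pos": [0, 17.2, -6], "twist": 0}
    - {"claw": 0, "delta_pos": [0, 17.2, -6], "twist": 0}
    - {"claw": 0, "delta_pos": [0, 17.2, -6], "twist": 0}
    - {"claw": 0, "delta_pos": [0, 17.2, -6], "twist": 0}

```text
clock: 6.12
tcp_pos: [0.5861, 0.0001, 0.2649]
orientation: [-0.0, 0.084, 0.996, -0.0]
wrist_force: [0.1, -0.1, 0.3]
finger_gap: -0.0004
```

```bash
cat >> h.py <<'E'
P0=[.5677,-.1028,-.1648]
def dial(c,hk=.205,n=240,R=.03,im=None):
    """rectified dial, rig +x to the right, rig +y up"""
    if im is None: im=imaging.read_camera(c)
    z=hk-.014
    src=proj(c,r2w(P0,[(-R,R,z),(R,R,z),(R,-R,z),(-R,-R,z)])).astype(np.float32)
    H=cv2.getPerspectiveTransform(src,np.float32([(0,0),(n,0),(n,n),(0,n)]))
    return cv2.warpPerspective(im,H,(n,n),flags=cv2.INTER_CUBIC)[:,:,::-1]
E
python3 - <<'E'
from h import *
print(get_state()["tcp_pos"],get_state()["wrist_force"])
a=[]
for c in ("top","side"):
    im=imaging.read_camera(c); cv2.imwrite(f"pics/{c}3.png",im[:,:,::-1]); a.append(dial(c,im=im))
a.append(dial("top",hk=.218,im=cv2.imread("pics/top0.png")[:,:,::-1]))
row1=cv2.hconcat([np.ascontiguousarray(x) for x in a])
t=cv2.imread("pics/top0.png")[138:182,240:285]; s=cv2.imread("pics/side0.png")[170:215,265:310]
u=cv2.imread("pics/top3.png")[120:200,235:335]
row2=cv2.hconcat([cv2.resize(x,(240,240),interpolation=cv2.INTER_CUBIC) for x in (t,s,u)])
cv2.imwrite("pics/c3.png",cv2.vconcat([row1,row2]))
for c in("top","side"):
  print(c,proj(c,r2w(P0,[(0,.107,.0847)]+[(.05*np.cos(f),.107,.0847+.05*np.sin(f)) for f in np.radians([45,135,225,315])])).round(1).tolist())
E
```

```text
[5.86079139e-01 7.04678846e-05 2.64906310e-01] [ 0.11294775 -0.09463927  0.31074335]
top [[259.2, 161.3], [261.9, 147.7], [257.0, 169.0], [256.5, 174.4], [261.3, 154.0]]
side [[292.4, 197.6], [302.9, 190.0], [283.0, 191.0], [282.1, 204.9], [301.5, 203.9]]
```

View pics/c3.png

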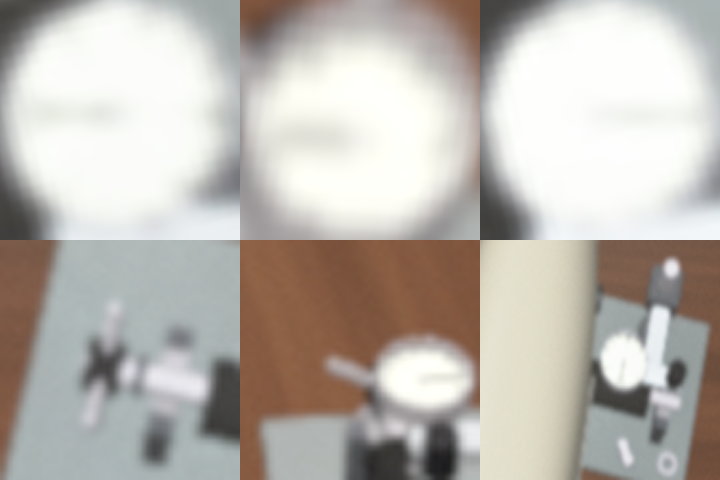

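Emit:
play_rows:
  moves:
    - {"claw": 0, "delta_pos": [1.0, 0.2, 4], "twist": 0}
    - {"claw": 0, "delta_pos": [1.0, 0.2, 8], "twist": 0}
    - {"claw": 0, "delta_pos": [1.0, 0.2, 11], "twist": 0}
    - {"claw": 0, "delta_pos": [1.0, 0.2, 12.5], "twist": 0}
    - {"claw": 0, "delta_pos": [1.0, 0.2, 14], "twist": 0}
    - {"claw": 0, "delta_pos": [1.0, 0.2, 15], "twist": 0}
    - {"claw": 0, "delta_pos": [1.0, 0.2, 15.6], "twist": 0}
    - {"claw": 0, "delta_pos": [1.0, 0.2, 15.6], "twist": 0}

```text
clock: 7.22
tcp_pos: [0.5768, 0.005, 0.1093]
orientation: [0.0, 0.083, 0.997, 0.0]
wrist_force: [-0.6, -0.3, -0.0]
finger_gap: -0.0001
```

Run:
```python
from h import *
print(get_state()["tcp_pos"],get_state()["wrist_force"])
a=[]
for c in ("top","side"):
    im=imaging.read_camera(c); cv2.imwrite(f"pics/{c}4.png",im[:,:,::-1]); a.append(np.ascontiguousarray(dial(c,im=im,n=256)))
b=cv2.imread("pics/side4.png")[150:230,250:330]
a.append(cv2.resize(b,(256,256),interpolation=cv2.INTER_CUBIC))
a[:2]=[np.clip((x.astype(float)-190)*4,0,255).astype(np.uint8) for x in a[:2]]
cv2.imwrite("pics/c4.png",cv2.hconcat(a))
```

```text
[0.57675669 0.00500884 0.10927465] [-0.5962616  -0.33678964 -0.00176072]
```

View pics/c4.png

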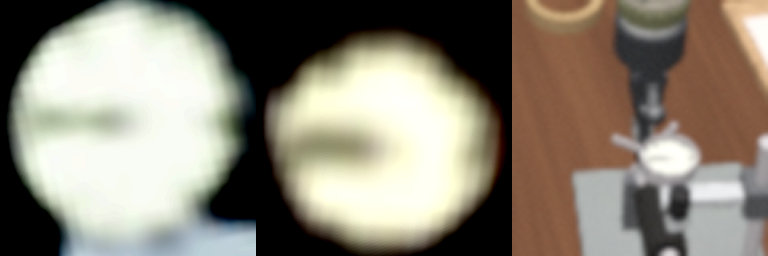

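Emit:
play_rows:
  moves:
    - {"claw": 0, "delta_pos": [-0.4, 0, 0], "twist": 0}
    - {"claw": 0, "delta_pos": [-0.8, 0, 0], "twist": 0}
    - {"claw": 0, "delta_pos": [-1.2, 0, 0], "twist": 0}
    - {"claw": 0, "delta_pos": [-1.6, 0, 0], "twist": 0}
    - {"claw": 0, "delta_pos": [-2.0, 0, 0], "twist": 0}
    - {"claw": 0, "delta_pos": [-2.4, 0, 0], "twist": 0}
    - {"claw": 0, "delta_pos": [-2.4, 0, 0], "twist": 0}

```text
clock: 8.2
tcp_pos: [0.601, 0.0009, 0.1093]
orientation: [0.0, 0.083, 0.997, 0.0]
wrist_force: [-0.4, -0.1, 0.7]
finger_gap: -0.0002
```

```bash
cat >> h.py <<'E'
def needle(c,im=None,full=False):
    d=dial(c,im=im,n=256).astype(np.float32); g=cv2.cvtColor(d,cv2.COLOR_BGR2GRAY)
    k=cv2.moments((g>215).astype(np.uint8),True); cx,cy=k["m10"]/k["m00"],k["m01"]/k["m00"]
    pol=cv2.warpPolar(g,(128,360),(cx,cy),128,cv2.WARP_POLAR_LINEAR)  # rows: clockwise from rig +x
    m=pol[:,15:75].mean(1); m=cv2.GaussianBlur(np.r_[m,m,m][:,None],(1,21),5)[360:720,0]
    w=np.clip(np.median(m)-m-2,0,None); i=int(m.argmin()); off=(np.arange(360)-i+180)%360-180
    w=w*(abs(off)<40); a=(i+(w*off).sum()/w.sum())%360
    return round(a/24,2), round(float(np.median(m)-m.min()),1), (round(cx),round(cy))
E
python3 - <<'E'
from h import *
print(get_state()["tcp_pos"],get_state()["wrist_force"])
for t in "034":
    for c in ("top","side"):
        im=cv2.imread(f"pics/{c}{t}.png")[:,:,::-1]; print(t,c,needle(c,im))
for c in ("top","side"):
    im=imaging.read_camera(c); cv2.imwrite(f"pics/{c}5.png",im[:,:,::-1]); print(5,c,needle(c,im))
E
```

```text
[0.60100934 0.00086217 0.10934805] [-0.40894753 -0.09035362  0.67223714]
0 top (np.float64(14.53), 9.5, (148, 133))
0 side (np.float64(14.64), 19.7, (139, 88))
3 top (np.float64(8.36), 14.0, (130, 133))
3 side (np.float64(7.43), 27.3, (126, 145))
4 top (np.float64(8.34), 12.7, (130, 133))
4 side (np.float64(7.43), 26.5, (126, 145))
5 top (np.float64(8.81), 14.2, (130, 133))
5 side (np.float64(8.22), 25.1, (126, 145))
```

Emit:
play_rows:
  moves:
    - {"claw": 0, "delta_pos": [0.4, 0, 0], "twist": 0}
    - {"claw": 0, "delta_pos": [0.4, 0, -4.5], "twist": 0}
    - {"claw": 0, "delta_pos": [2, 0, -4.5], "twist": 0}
    - {"claw": 0, "delta_pos": [6.6, 0, -4.5], "twist": 0}
    - {"claw": 0, "delta_pos": [6.7, 0, -4.5], "twist": 0}
    - {"claw": 0, "delta_pos": [6.7, 0, -2], "twist": 0}
    - {"claw": 0, "delta_pos": [6.7, 0, 0], "twist": 0}
    - {"claw": 0, "delta_pos": [6.3, 0, 0], "twist": 0}
    - {"claw": 0, "delta_pos": [5.9, 0, 0], "twist": 0}
    - {"claw": 0, "delta_pos": [5.5, 0, 0], "twist": 0}
    - {"claw": 0, "delta_pos": [5.1, 0, 0], "twist": 0}
    - {"claw": 0, "delta_pos": [5.1, 0, 0], "twist": 0}

```text
clock: 9.8
tcp_pos: [0.551, 0.0093, 0.1096]
orientation: [0.001, 0.083, 0.997, 0.0]
wrist_force: [-1.0, 0.2, -0.0]
finger_gap: 0.0003
```

Run:
```python
from h import *
print(get_state()["tcp_pos"],get_state()["wrist_force"])
for c in ("top","side"):
    im=imaging.read_camera(c); cv2.imwrite(f"pics/{c}6.png",im[:,:,::-1]); print(6,c,needle(c,im))
```

```text
[0.55095476 0.00929732 0.10962141] [-1.01355664  0.24230042 -0.02422842]
6 top (np.float64(9.24), 14.8, (130, 133))
6 side (np.float64(8.78), 25.3, (126, 146))
```

Emit:
play_rows:
  moves:
    - {"claw": 0, "delta_pos": [-0.4, 0, 0], "twist": 0}
    - {"claw": 0, "delta_pos": [-0.8, 0, 0], "twist": 0}
    - {"claw": 0, "delta_pos": [-1.2, 0, 0], "twist": 0}
    - {"claw": 0, "delta_pos": [-1.6, 0, 0], "twist": 0}
    - {"claw": 0, "delta_pos": [-1.6, 0, 0], "twist": 0}

```text
clock: 10.52
tcp_pos: [0.5665, 0.0067, 0.1093]
orientation: [0.0, 0.083, 0.997, 0.0]
wrist_force: [-0.4, -0.0, 0.6]
finger_gap: 0.0003
```

```bash
cat > rd.py <<'E'
from h import *
import sys
print(get_state()["tcp_pos"],get_state()["wrist_force"])
for c in ("top","side"):
    im=imaging.read_camera(c); cv2.imwrite(f"pics/{c}{sys.argv[1]}.png",im[:,:,::-1]); print(c,needle(c,im))
E
python3 rd.py 7
```

```text
[0.56650974 0.00666725 0.1092846 ] [-0.39524154 -0.03591484  0.58932685]
top (np.float64(9.74), 16.2, (130, 133))
side (np.float64(9.53), 28.8, (127, 147))
```

Emit:
play_rows:
  moves:
    - {"claw": 0, "delta_pos": [-0.4, 0, 0], "twist": 0}
    - {"claw": 0, "delta_pos": [-0.8, 0, 0], "twist": 0}
    - {"claw": 0, "delta_pos": [-1.0, 0, 0], "twist": 0}
    - {"claw": 0, "delta_pos": [-1.0, 0, 0], "twist": 0}

```text
clock: 11.12
tcp_pos: [0.576, 0.0051, 0.1093]
orientation: [0.0, 0.083, 0.997, 0.0]
wrist_force: [-1.3, 0.8, -0.2]
finger_gap: 0.0001
```

```bash
python3 rd.py 8
```

```text
[0.57598465 0.00509305 0.10928521] [-1.30006039  0.80169542 -0.18467435]
top (np.float64(10.02), 17.4, (130, 133))
side (np.float64(9.77), 23.4, (125, 145))
```

Emit:
play_rows:
  moves:
    - {"claw": 0, "delta_pos": [-0.4, 0, 0], "twist": 0}
    - {"claw": 0, "delta_pos": [-0.8, 0, 0], "twist": 0}
    - {"claw": 0, "delta_pos": [-1.0, 0, 0], "twist": 0}
    - {"claw": 0, "delta_pos": [-1.0, 0, 0], "twist": 0}

```text
clock: 11.72
tcp_pos: [0.586, 0.0034, 0.1093]
orientation: [0.0, 0.083, 0.997, 0.0]
wrist_force: [-0.2, -0.6, 0.1]
finger_gap: -0.0002
```

```bash
python3 rd.py 9
```

```text
[0.58599426 0.00338913 0.10925308] [-0.24047305 -0.56564138  0.14476039]
top (np.float64(10.17), 14.3, (130, 133))
side (np.float64(10.24), 29.6, (126, 146))
```

Emit:
play_rows:
  moves:
    - {"claw": 0, "delta_pos": [-0.3, 0, 0], "twist": 0}
    - {"claw": 0, "delta_pos": [-0.6, 0, 0], "twist": 0}
    - {"claw": 0, "delta_pos": [-0.6, 0, 0], "twist": 0}

```text
clock: 12.2
tcp_pos: [0.592, 0.0024, 0.1094]
orientation: [0.0, 0.083, 0.997, 0.0]
wrist_force: [-0.4, 0.1, -0.6]
finger_gap: -0.0001
```

```bash
python3 rd.py 10
```

```text
[0.59202738 0.00239704 0.10938936] [-0.39402458  0.1404753  -0.58040547]
top (np.float64(10.16), 14.2, (130, 133))
side (np.float64(10.33), 25.3, (126, 146))
```

Run:
```python
import numpy as np
from h import needle,cv2
th=np.radians([0,24,36,55,72,93,102.])
N={c:[needle(c,cv2.imread(f"pics/{c}{t}.png")[:,:,::-1])[0] for t in (4,5,6,7,8,9,10)] for c in("top","side")}
for c,n in N.items():
    n=np.array(n); A=np.c_[np.ones(7),np.cos(th),np.sin(th)]
    k,r,*_=np.linalg.lstsq(A,n,rcond=None); print(c,k[0],np.hypot(*k[1:]),np.degrees(np.arctan2(k[2],k[1])),r)
    from scipy.optimize import curve_fit
    print(curve_fit(lambda t,m,p:m+2.5*np.cos(t-p),th,n,[7.7,1.7])[0]*[1,57.3])
```

```text
top 8.616896374978257 1.576787619032463 102.46492020443092 [0.0253374]
[ 7.66995057 82.9573556 ]
side 8.149598988657921 2.1840120435424746 109.88772968595195 [0.03494733]
[  7.76056234 101.35841529]
```

Emit:
play_rows:
  moves:
    - {"claw": 0, "delta_pos": [-0.4, 0, 0], "twist": 0}
    - {"claw": 0, "delta_pos": [-0.8, 0, 0], "twist": 0}
    - {"claw": 0, "delta_pos": [-1.2, 0, 0], "twist": 0}
    - {"claw": 0, "delta_pos": [-1.6, 0, 0], "twist": 0}
    - {"claw": 0, "delta_pos": [-2.0, 0, 0], "twist": 0}
    - {"claw": 0, "delta_pos": [-2.0, 0, 0], "twist": 0}

```text
clock: 13.05
tcp_pos: [0.6119, -0.001, 0.1093]
orientation: [0.0, 0.083, 0.997, 0.0]
wrist_force: [-1.1, 1.0, 0.3]
finger_gap: -0.0002
```

```bash
python3 rd.py 11
```

```text
[ 0.61190833 -0.00099074  0.10931645] [-1.09220492  1.02330828  0.32002987]
top (np.float64(10.05), 15.6, (130, 133))
side (np.float64(9.83), 23.8, (126, 146))
```

Emit:
play_rows:
  moves:
    - {"claw": 0, "delta_pos": [1.2, 0, 0], "twist": 0}
    - {"claw": 0, "delta_pos": [2.0, 0, 0], "twist": 0}
    - {"claw": 0, "delta_pos": [2.4, 0, 0], "twist": 0}
    - {"claw": 0, "delta_pos": [2.8, 0, 0], "twist": 0}
    - {"claw": 0, "delta_pos": [3.2, 0, 0], "twist": 0}
    - {"claw": 0, "delta_pos": [3.6, 0, 0], "twist": 0}
    - {"claw": 0, "delta_pos": [3.9, 0, 0], "twist": 0}
    - {"claw": 0, "delta_pos": [3.9, 0, 0], "twist": 0}
    - {"claw": 0, "delta_pos": [3.4, 0, 0], "twist": 0}
    - {"claw": 0, "delta_pos": [3.4, 0, 0], "twist": 0}

```text
clock: 14.4
tcp_pos: [0.5779, 0.0047, 0.109]
orientation: [-0.0, 0.083, 0.997, 0.0]
wrist_force: [0.6, 0.0, -0.4]
finger_gap: 0.0002
```

```bash
python3 rd.py 12
```

```text
[0.57791088 0.00471351 0.10901203] [ 0.58164434  0.00343747 -0.43271494]
top (np.float64(10.16), 14.5, (130, 133))
side (np.float64(10.24), 29.6, (126, 146))
```

Emit:
play_rows:
  moves:
    - {"claw": 0, "delta_pos": [0, 0, -1], "twist": 0}
    - {"claw": 0, "delta_pos": [0, 0, -4], "twist": 0}
    - {"claw": 0, "delta_pos": [0, 0, -9], "twist": 0}
    - {"claw": 0, "delta_pos": [0, 4, -15], "twist": 0}
    - {"claw": 0, "delta_pos": [0, 12, -18], "twist": 0}
    - {"claw": 0, "delta_pos": [0, 16, -18], "twist": 0}
    - {"claw": 0, "delta_pos": [0, 16, -18], "twist": 0}
    - {"claw": 0, "delta_pos": [0, 16, -18], "twist": 0}

```text
clock: 15.5
tcp_pos: [0.604, 0.1629, 0.2894]
orientation: [-0.0, 0.083, 0.997, -0.0]
wrist_force: [-0.3, -1.0, -1.1]
finger_gap: 0.0002
```

```bash
python3 rd.py 13
python3 - <<'E'
import cv2
a=cv2.imread("pics/top13.png")[120:200,235:335];b=cv2.imread("pics/side13.png")[165:245,255:355]
cv2.imwrite("pics/c13.png",cv2.hconcat([cv2.resize(x,(400,320),interpolation=cv2.INTER_CUBIC) for x in(a,b)]))
E
```

```text
[0.60398448 0.1629383  0.28938404] [-0.33593536 -1.01696463 -1.08232814]
top (np.float64(10.22), 17.6, (129, 134))
side (np.float64(10.26), 29.6, (126, 146))
```

View pics/c13.png

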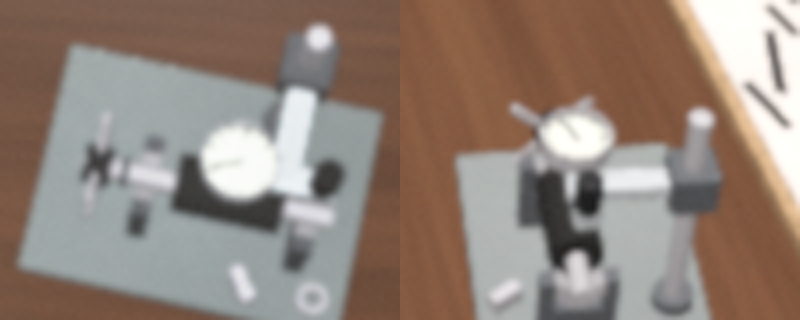

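```bash
python3 -c "
from workcell import env; print(env.hand_in())"
```

```text
the job is handed in; nothing more can be done
None
```

The roller is left with its high spot under the plunger and the job is handed in at about 15.6 s of the 72 s. The hand-in gave no verdict.

- **Pressing:** I pressed the knob down to about z 205.4 mm with roughly 5 N. The needle read about 7.4 mm, half a turn, by the side camera.
- **Finding the high spot:** I turned the handwheel about 120° by its spokes. I did not go through a whole turn. The side-camera needle rose from 7.4 to a flat 10.2–10.3 mm, then fell back to 9.8 mm, so the peak was passed on both sides.
- **Setting it:** I pushed the opposite spoke back to the peak and withdrew.
- **Last checks:**
  - Both cameras read 10.2–10.3 mm with the arm clear. That matches the 10.2 mm maximum expected from the head height.
  - The roller looks seated in both V-blocks, and the collar and gauge block look undisturbed. I did not measure the bystanders.
- **What disagreed:** The top camera read 0.1 to 0.9 mm higher than the side camera below the peak, probably because its dial centre was biased, so I relied on the side camera. Curve fits put the peak at 101–110° of turn by the side camera, and at 83–102° by the top camera. Matching readings on either side put it near 97°. By geometry the roller rests within a few degrees of 93–99°, and the allowance is about 28° either way.

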